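Open the bin shutter and tip the craft blocks in

TASK

Clear up the craft blocks on the studio table: first slide the bin's shutter by its black grip until it is fully open against its end stop, with the blocks still in the tray. Then tip the hinged tray so that all four wooden blocks slide into the bin, and let the tray come back down level. Leave the shutter fully open and do not disturb the other things on the table.

Things in the scene. Friction and masses are not known exactly. Their poses are not given: they have to be found in the camera images.
- station: Plywood tipping station fixed to the table. Origin: on the table top (z 0) under the middle of the tray's hinge axis. z up; x horizontal, from the tray towards the bin (roughly away from the robot); y to the left. All mm below are in this frame. Base board x -210 to 150, y +-105, 12 mm thick. Hinge cheeks beside the bin (y +-86 to +-94, x -23 to 11) reach z 157.
- bin_in (a point): Centre of the bin's inner floor, at (64, 0, 12) mm; axes as the station's. Bin: open-topped plywood box, inside x -6 to 134, y -80 to 80 mm, 6 mm walls, rims at z 105 mm, only the far (+x) wall reaches z 155 mm.
- shutter (a joint): Opening of the sliding shutter in m along the station's +y: 0 = shut over the bin, 0.16 = fully open against its end stop (bin mouth wholly uncovered). Starts at 0 to 0.035, stays where it is left, takes 3 N plus 8 N per m/s to slide. Two aluminium rails left of the bin carry the open shutter; a stop bar ends them at y 245 to 253, top z 115 mm.
- shutter_grip (a point): Centre of the top of the black upright grip block on the shutter: 64 mm along x, 20 mm thick along y, 40 mm tall, top at z 153 mm. It stands on the aluminium shutter plate (134 x 160 mm in x and y, top face at z 113 mm). In the station frame it lies at x 70 mm, y = -20 mm + joint shutter. Axes as the station's.
- tray (a joint): Tip angle of the tray in rad about the station's y axis through x 0, z 140 mm: 0 = level (its start, and it falls back there by its own weight when let go), stop at 1.05 = back end raised, mouth down over the bin. The blocks slide off by about 0.7 rad at the latest.
- tray_lip (a point): Middle of the tray's discharge lip, floor top: (12, 0, 140) mm with the tray level; turns with it. Wooden tray, open at the bin end, inside x -164 to 12 mm, 140 mm wide, walls 35 mm high and 6 mm thick.
- paddle (a point): Centre of the upper face of the paddle (46 mm along the lever, 50 mm along y, 8 thick) that sticks up at the bin's right (-y) side on the tray's lever, 120 mm from the hinge axis. Tray level: the lever rises 30 deg towards +x, this point at (102, -127, 203) mm. Pressed down with 6 to 10 N it tips the tray; at 1.05 rad it slopes 30 deg down, point at (106, -127, 83). Turns with the tray.
- bar: Wooden bar block 62 x 32 x 26 mm; origin at its centre. Starts in the tray.
- square: Wooden square block 44 x 44 x 30 mm; origin at its centre. Starts in the tray.
- disc: Wooden disc, diameter 50, height 26 mm; origin at its centre. Starts lying flat in the tray.
- arch: Wooden bridge block 62 x 30 x 30 mm with a notch beneath; origin at its middle. Starts in the tray.
- jar: Bystander: closed jar, diameter 60, height 85 mm, on the table right of the tray; origin centre of its underside.
- mug: Bystander: white mug, diameter 76, height 85 mm, on the table left of the tray; origin centre of its underside.
- scraper: Bystander: spatula 200 mm long lying beyond the station; origin at its middle, underside.
- brush: Bystander: brush 200 mm long lying far to the right; origin at its middle, underside.
- dish: Bystander: white plate, diameter 150, height 18 mm, to the left; origin centre of its underside.
Things that resemble listed ones, but are neither listed nor needed, are in the scene too. What is shaped like the disc but pink or yellow is not meant. Leave any purple look-alike of the arch alone.

How it is judged:
By the outcome, as a careful person would: the job done as asked, in the order asked, and still so for the second after the job is handed in, with the robot touching nothing.
It also fails if it takes over 48 s, if anything falls off the work surface, if the arm or the gripper's body presses on something with over 40 N, if the wrist force passes 120 N, or if a joint passes its speed limit or range.

ROBOT

A 7-joint arm with a two-finger parallel gripper is mounted at the origin on the work surface. World frame = base frame: x ahead of the robot, y to its left, z up, the work surface at z = 0. Lengths are in m, angles in rad, forces in N, time in s.
With the tool pointing down it reaches from about 0.4 to 0.9 m from the base axis. Payload 5.6 kg.
Tool frame: the origin (TCP) lies at the very end of the fingers, on their centre line; the grasp point (between the pads) lies manip.pinch_z behind it (manip.pinch_z is the distance from the TCP to the grasp point, in m); y points along the fingers, z is the direction in which the jaws open and shut, and the axes are right-handed (so a half turn about y gives the same grasp; the last joint's range is limited). The gripper opens to 92 mm and grips with 3 to 60 N. Pads are 20 mm wide; open, the fingers measure 128 mm over their backs; the gripper's body (75 mm by 189 mm) begins 69 mm behind the grasp point.
Start: joints at [-1.191, 0.468, -0.012, 1.603, 0.006, 1.071, -0.056], TCP at [0.267, 0.593, 0.215] pointing down, gripper open.
Joint ranges: [-2.53, 2.53], [-0.31, 2.02], [-1.57, 1.55], [0.28, 2.44], [-1.29, 4.43], [0.15, 1.84], [-2.92, 2.92]. Speed limits (rad/s): [2.57, 2.57, 3.14, 3.14, 3.14, 3.14, 3.14].

INTERFACE

Orientations are given as a rotation vector (axis times angle).
In Python, from station import manip gives the robot as it stands. The module is installed in compiled form; this text tells all that it offers.
- The arm moves only by the shell command python3 -m inch 'ROWS' [FORCE]. ROWS is JSON, a list that holds one entry, the list of rows, each a list of 7 numbers: the shift along the tool's x, y, z in m, then the turn, a rotation vector about the tool's x, y, z in degrees, then the closure, from -1 (fully open) to 1 (shut). A call has 1 to 12 rows; each row shifts and turns the commanded pose from where the row before left it, along the tool's axes as they then stand; what a row does not reach is not made up. A row lasts 1/10 s, in which the tool goes at most 50 mm and 8.59 degrees, less where a joint would pass 70% of its speed; a pose out of reach is approached as far as the arm can. A call with a gripper value outside its range is refused whole. The fingers move at their own pace and stop on an object; FORCE is the grip in N (left out, the last holds). Time passes only in rows, so rows that do not move let the fingers close. It gives the time, the measured TCP pose, the force and the opening at its end, in the units of the state.
- manip.get_obs(): the state, without advancing time (a new reading comes with each control period).
- manip.grab_frame(name): name is "scene" or "top" or "wrist"; returns a dict with "color" (400x640x3 uint8, blue, green, red), "depth" (400x640 float32, m along the optical axis (not along the pixel's ray), 0 where there is no reading), "intrinsics" (3x3 intrinsics, pixels), "rvec" (rotation vector, rad) and "tvec" (3), from world to camera coordinates, as OpenCV has them. Camera axes: x right, y down, z forward; pixel columns grow to the right and rows downward; lengths in m; the calibration is good to about 2 mm. A picture is of the moment at which its call begins.
- manip.finish_job(): hands the job in, once; it reports no verdict.
The state is a dict: "time_s": time; "joint_pos": joint angles; "dq": joint speeds; "joint_torque": joint torques, N m; "eef_pos": TCP position; "tool_rot": TCP orientation; "contact_force": force on the tool from outside, world axes, zero at the start; "wrist_torque": the same for the moment, N m; "gripper_width": finger opening in m.
Only numpy, scipy, OpenCV 4.12 (cv2) and the standard library are available. Lean on these libraries where they do the work, as an engineer would, in place of code of your own. Each camera call takes 0.05 s, during which the arm holds its last target. There are 200 camera calls.

## Working session

There is one attempt and no reset: what is moved stays moved. The work goes in short steps, Python scripts to look and compute and a shell command to move; the robot and the scene stay as the last step left them, time stands still between calls to the robot, and variables do not carry over. Pictures are saved under pics/ and viewed, about 8 in all and at most 12, crops included, and the job is handed in when it is done.

```bash
mkdir -p pics
cat > h.py <<'E'
import numpy as np, cv2
from station import manip
from scipy.spatial.transform import Rotation as R
def grab(n):
    f=manip.grab_frame(n); f['R']=cv2.Rodrigues(np.array(f['rvec'],float))[0]; f['t']=np.array(f['tvec'],float).ravel(); return f
def ray(f,u,v,z):
    d=f['R'].T@np.linalg.inv(f['intrinsics'])@np.array([u,v,1.]); c=-f['R'].T@f['t']
    return c+d*(z-c[2])/d[2]
def cloud(f):
    h,w=f['depth'].shape; v,u=np.mgrid[:h,:w]; z=f['depth']
    P=np.stack([u*z,v*z,z],-1)@np.linalg.inv(f['intrinsics']).T
    return (P-f['t'])@f['R']
E
python3 - <<'E'
from h import *
o=manip.get_obs(); print({k:np.round(v,3) for k,v in o.items()}, manip.pinch_z)
print(np.round(R.from_rotvec(o['tool_rot']).as_matrix(),3))
for n in('scene','top'):
    f=grab(n); cv2.imwrite(f'pics/{n}0.png',f['color']); np.savez(f'{n}0.npz',**f)
    print(n,np.round(-f['R'].T@f['t'],3), (f['depth']>0).mean())
E
```

```text
{'time_s': np.float64(0.0), 'joint_pos': array([-1.191,  0.468, -0.012,  1.604,  0.006,  1.071, -0.056]), 'dq': array([ 0.002, -0.001,  0.001, -0.001,  0.001,  0.   , -0.   ]), 'joint_torque': array([ 0.0000e+00, -5.2057e+01, -1.2000e-02, -2.4374e+01, -5.7000e-02,
        1.7000e-02,  0.0000e+00]), 'eef_pos': array([0.267, 0.592, 0.214]), 'tool_rot': array([-1.547,  0.332, -0.332]), 'contact_force': array([0.925, 0.179, 0.196]), 'wrist_torque': array([-0.013,  0.021,  0.055]), 'gripper_width': np.float64(0.092)} 0.0187
[[ 0.912 -0.001  0.41 ]
 [-0.41  -0.002  0.912]
 [ 0.    -1.    -0.002]]
scene [1.701 0.2   1.292] 0.9959140625
top [0.31  0.011 1.3  ] 0.99614453125
```

View pics/top0.png

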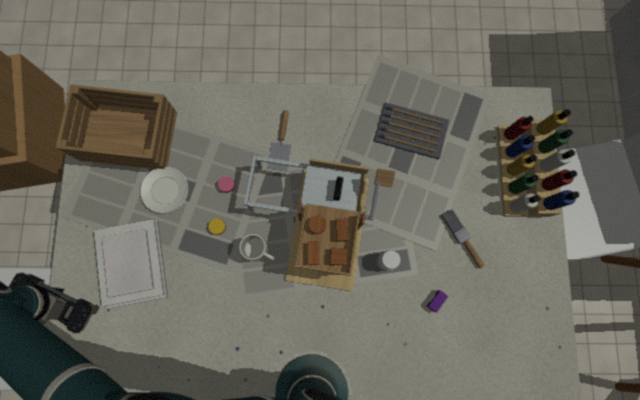

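View pics/scene0.png

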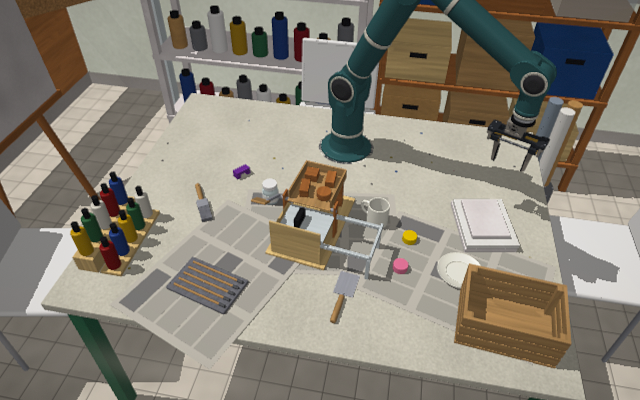

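Top view: the bin with its black grip is at about (338,188), the tray with four blocks at (327,240), the paddle at (384,178), and the rails at (272,183). The mug (252,247) and jar (390,260) flank the tray.

Run:
```python
from h import *
f=dict(np.load('top0.npz')); P=cloud(f); c=f['color'].astype(int)
reg=np.zeros(P.shape[:2],bool); reg[140:300,230:420]=1
def st(n,m):
    m=m&reg; p=P[m]; 
    if len(p)<5: print(n,len(p));return
    r=cv2.minAreaRect(p[:,:2].astype(np.float32)*1000); vv,uu=np.nonzero(m)
    print(n,len(p),np.round(p.mean(0),4),'rect',np.round(r[0]),np.round(r[1]),round(r[2],1),'pix',uu.mean().round(),vv.mean().round()); return p
st('dark',(c.max(2)<45)&(P[...,2]>.14)&(P[...,2]<.165))
st('grip z',(c.max(2)<60)&(P[...,2]>.125)&(P[...,2]<.165))
v,u=np.mgrid[:400,:640]
st('paddle',(u>368)&(P[...,2]>.17)&(v<200)&(v>165))
st('traywalls',(P[...,2]>.166)&(P[...,2]<.185)&(v>200)&(u<365))
st('tray all',(P[...,2]>.13)&(P[...,2]<.19)&(v>204)&(u<365))
st('board',(P[...,2]>.008)&(P[...,2]<.018)&(v>270)&(u<365))
st('farwall',(P[...,2]>.145)&(P[...,2]<.165)&(v<172))
st('stop',(P[...,2]>.09)&(P[...,2]<.125)&(u<256)&(v<215))
st('mug',(P[...,2]>.07)&(P[...,2]<.1)&(u<285)&(v>225))
st('jar',(P[...,2]>.07)&(P[...,2]<.1)&(u>365)&(v>235))
big=cv2.resize(f['color'][150:300,230:420],None,fx=4,fy=4,interpolation=cv2.INTER_CUBIC); cv2.imwrite('pics/crop0.png',np.clip(big.astype(float)*1.5,0,255).astype('uint8'))
```

```text
dark 119 [ 0.5798 -0.0687  0.1532] rect [581. -69.] [16. 60.] 81.3 pix 338.0 188.0
grip z 321 [ 0.5562 -0.0728  0.1437] rect [509. -50.] [180. 295.] 76.9 pix 339.0 197.0
paddle 370 [ 0.5876 -0.1855  0.222 ] rect [ 457. -110.] [ 59. 377.] 59.5 pix 383.0 180.0
traywalls 1280 [ 0.421  -0.0437  0.1716] rect [432. -40.] [152. 171.] 81.5 pix 329.0 243.0
tray all 3703 [ 0.4362 -0.0411  0.1534] rect [438. -41.] [187. 183.] 81.5 pix 328.0 239.0
board 912 [ 0.3277 -0.0324  0.013 ] rect [312.  52.] [ 78. 390.] 0.4 pix 323.0 279.0
farwall 191 [ 0.6499 -0.0741  0.1541] rect [651. -73.] [170.   8.] 81.3 pix 340.0 164.0
stop 229 [0.5981 0.1833 0.1114] rect [610. 186.] [154.  31.] 1.5 pix 250.0 184.0
mug 169 [0.4146 0.1692 0.0819] rect [419. 165.] [74. 93.] 4.4 pix 254.0 248.0
jar 272 [ 0.3847 -0.2276  0.0855] rect [ 385. -228.] [51. 51.] 27.5 pix 391.0 259.0
```

View pics/crop0.png

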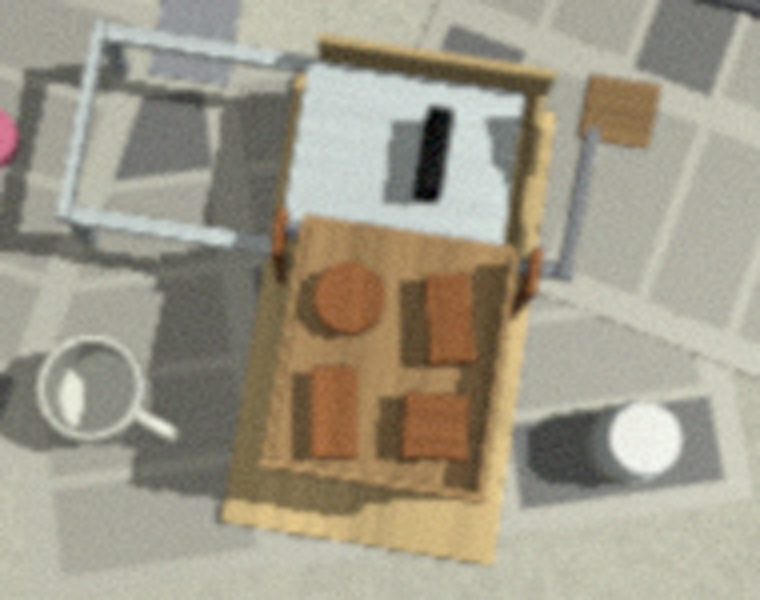

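Station frame from the far bin wall, grip and tray: yaw about -8.7°, origin about (0.5145, -0.052), shutter about 0.013. With tool z along station +y, I'll push the grip's -y face with the inside of the open finger, which keeps the gripper body clear of the paddle.

```bash
cat >> h.py <<'E'
O=np.array([.5145,-.052,0]); S=R.from_euler('z',-8.7,degrees=True)
def st():
    o=manip.get_obs(); M=S.inv()*R.from_rotvec(o['tool_rot'])
    print('t',round(float(o['time_s']),2),'st_mm',np.round(S.inv().apply(o['eef_pos']-O)*1000,1),'F_st',np.round(S.inv().apply(o['contact_force']),1),'w',round(float(o['gripper_width']),4),'q',np.round(o['joint_pos'],2)); print(np.round(M.as_matrix(),3))
E
python3 -m inch '[[[0,0,0,0,-7.75,0,-1],[0,0,0,0,-7.75,0,-1],[0.027,0,-0.039,0,0,0,-1],[0.027,0,-0.039,0,0,0,-1],[0.027,0,-0.039,0,0,0,-1],[0.027,0,-0.039,0,0,0,-1],[0.027,0,-0.039,0,0,0,-1],[0.027,0,-0.039,0,0,0,-1],[0.027,0,-0.039,0,0,0,-1],[0.027,0,-0.039,0,0,0,-1],[0.027,0,-0.039,0,0,0,-1],[0.027,0,-0.039,0,0,0,-1]]]' 40
python3 -c "
from h import *
st()"
```

```text
time_s: 1.3
eef_pos: [0.4748, 0.1644, 0.2145]
tool_rot: [-1.567, 0.12, -0.119]
contact_force: [0.7, 1.0, 0.6]
gripper_width: 0.0918
t 1.3 st_mm [-72.  207.9 214.5] F_st [0.5 1.1 0.6] w 0.0918 q [-0.52  0.22  0.13  1.97 -0.03  0.96  1.05]
[[ 1. -0.  0.]
 [-0.  0.  1.]
 [-0. -1.  0.]]
```

```bash
python3 -m inch '[[[0.027,0,-0.038,0,0,0,-1],[0.027,0,-0.038,0,0,0,-1],[0.027,0,-0.038,0,0,0,-1],[0.027,0,-0.038,0,0,0,-1],[0.026,0,-0.038,0,0,0,-1],[0,0,0,0,0,0,-1],[0,0.025,0,0,0,0,-1],[0,0.020,0,0,0,0,-1],[0,0,0,0,0,0,-1]]]'
python3 - <<'E'
from h import *
st(); f=grab('wrist'); cv2.imwrite('pics/w1.png',f['color'])
E
```

```text
time_s: 2.2
eef_pos: [0.5756, -0.0411, 0.1667]
tool_rot: [-1.568, 0.124, -0.114]
contact_force: [-0.3, 0.6, 0.5]
gripper_width: 0.0921
t 2.2 st_mm [ 58.8  20.  166.7] F_st [-0.4  0.6  0.5] w 0.0921 q [-0.18  0.4   0.25  1.84 -0.12  0.92  1.54]
[[ 1.    -0.006 -0.   ]
 [ 0.    -0.001  1.   ]
 [-0.006 -1.    -0.001]]
```

View pics/w1.png

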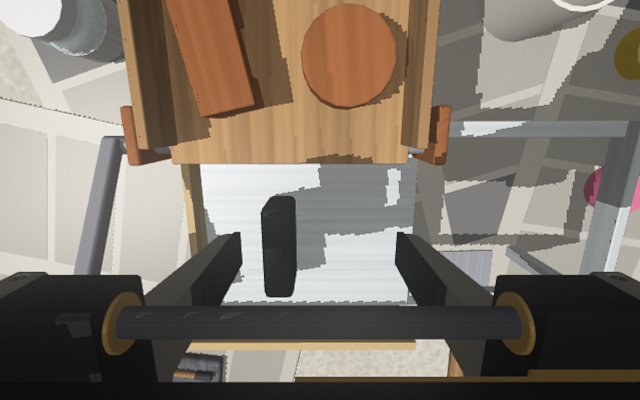

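The grip (265-295, 200-295) stands between the fingers, with the left (-y) fingertip beside it at x≈240 px. Next I go down and push.

```bash
python3 -m inch '[[[0,0.020,0,0,0,0,-1],[0,0.019,0,0,0,0,-1],[0,0,0,0,0,0,-1],[0,0,0.015,0,0,0,-1],[0,0,0.015,0,0,0,-1],[0,0,0.015,0,0,0,-1],[0,0,0.015,0,0,0,-1],[0,0,0.015,0,0,0,-1],[0,0,0.015,0,0,0,-1],[0,0,0.015,0,0,0,-1],[0,0,0.015,0,0,0,-1],[0,0,0.015,0,0,0,-1]]]'
python3 -c "
from h import *
st()"
```

```text
time_s: 3.45
eef_pos: [0.5991, 0.0928, 0.1308]
tool_rot: [-1.567, 0.119, -0.12]
contact_force: [0.3, -4.6, 2.9]
gripper_width: 0.0918
t 3.45 st_mm [ 61.7 156.  130.8] F_st [ 1.  -4.6  2.9] w 0.0918 q [-0.37  0.49  0.21  1.8  -0.13  0.87  1.32]
[[ 1.     0.001  0.   ]
 [-0.     0.     1.   ]
 [ 0.001 -1.     0.   ]]
```

```bash
python3 -m inch '[[[0,0,0.010,0,0,0,-1],[0,0,0.006,0,0,0,-1],[0,0,0.004,0,0,0,-1],[0,0,0.003,0,0,0,-1],[0,0,0.002,0,0,0,-1],[0,0,0,0,0,0,-1]]]'
python3 -c "
from h import *
st()"
```

```text
time_s: 4.05
eef_pos: [0.6022, 0.1142, 0.1304]
tool_rot: [-1.57, 0.121, -0.121]
contact_force: [0.3, -5.8, 1.8]
gripper_width: 0.0919
t 4.05 st_mm [ 61.5 177.6 130.4] F_st [ 1.2 -5.7  1.8] w 0.0919 q [-0.4   0.5   0.21  1.78 -0.13  0.88  1.28]
[[ 1.    -0.     0.002]
 [-0.002 -0.002  1.   ]
 [-0.    -1.    -0.002]]
```

```bash
python3 -m inch '[[[0,0,0.003,0,0,0,-1],[0,0,0.003,0,0,0,-1],[0,0,0.002,0,0,0,-1],[0,0,0,0,0,0,-1]]]'
python3 - <<'E'
from h import *
st(); f=grab('top'); P=cloud(f); c=f['color'].astype(int); np.savez('top1.npz',**f)
cv2.imwrite('pics/t1.png',cv2.resize(f['color'][130:300,220:420],None,fx=4,fy=3.5)[:595])
E
```

```text
time_s: 4.45
eef_pos: [0.6024, 0.1142, 0.13]
tool_rot: [-1.579, 0.128, -0.122]
contact_force: [-3.0, -19.8, 5.2]
gripper_width: 0.0918
t 4.45 st_mm [ 61.7 177.6 130. ] F_st [  0.  -20.1   5.2] w 0.0918 q [-0.41  0.51  0.21  1.77 -0.12  0.88  1.27]
[[ 1.    -0.003  0.007]
 [-0.007 -0.012  1.   ]
 [-0.003 -1.    -0.012]]
```

The shutter is at its stop: the force rose to 20 N with no further motion. I back off, lift, close the fingers and cross over to above the paddle.

```bash
python3 -m inch '[[[0,0,-0.012,0,0,0,-1],[0,0,-0.010,0,0,0,-1],[0,-0.03,0,0,0,0,-1],[0,-0.04,0,0,0,0,-1],[0,-0.05,0,0,0,0,-1],[0.005,0,-0.040,0,0,0,1],[0.005,0,-0.040,0,0,0,1],[0.005,0,-0.040,0,0,0,1],[0.005,0,-0.040,0,0,0,1],[0.005,0,-0.040,0,0,0,1],[0.005,0,-0.040,0,0,0,1],[0,0,0,0,0,0,1]]]'
python3 - <<'E'
from h import *
st(); f=grab('top'); P=cloud(f); c=f['color'].astype(int)
m=(c.max(2)<50)&(P[...,2]>.14)&(P[...,2]<.165); m[:150]=0;m[215:]=0;m[:,:230]=0;m[:,420:]=0
q=(P[m]-O)@S.as_matrix(); print('grip top st',np.round(np.median(q,0)*1000),len(q))
a=np.clip(cv2.resize(f['color'][140:300,240:410],(680,640))[:590]*1.4,0,255).astype('uint8'); cv2.imwrite('pics/t2.png',a)
g=grab('scene'); cv2.imwrite('pics/s2.png',g['color'])
E
```

```text
time_s: 5.7
eef_pos: [0.5923, -0.1456, 0.2507]
tool_rot: [-1.569, 0.126, -0.127]
contact_force: [0.4, 0.1, 0.8]
gripper_width: 0.0378
t 5.7 st_mm [ 91.1 -80.8 250.7] F_st [0.4 0.1 0.8] w 0.0378 q [-0.07  0.37  0.33  1.69 -0.13  1.11  1.71]
[[ 1.     0.001  0.009]
 [-0.009 -0.002  1.   ]
 [ 0.001 -1.    -0.002]]
grip top st [ 66. 140. 153.] 145
```

View pics/s2.png

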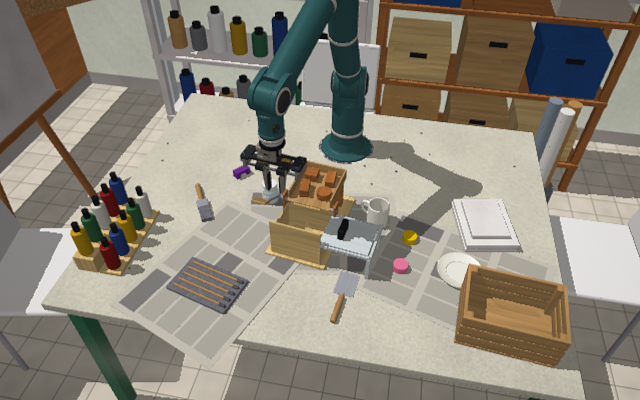

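Grip top now at station y = 140 mm, so the shutter is at 0.160, fully open; the tray and blocks are unchanged at (320,185). The arm stays high. I check the paddle position from the first image, while moving over.

```bash
python3 - <<'E'
from h import *
f=dict(np.load('top0.npz')); P=cloud(f)[169:186,377:394]; q=(P.reshape(-1,3)-O)@S.as_matrix()*1000; q=q[(q[:,2]>170)&(q[:,2]<240)]
print(len(q),np.round(q.mean(0)),np.round(np.percentile(q,[3,97],axis=0)))
E
python3 -m inch '[[[0.004,0,-0.023,0,0,0,1],[0.004,0,-0.023,0,0,0,1],[0.004,0.01,0,0,0,0,1],[0,0.010,0,0,0,0,1],[0,0.010,0,0,0,0,1]]]' 20
python3 -c "
from h import *
st()"
```

```text
273 [ 105. -127.  205.] [[  85. -148.  194.]
 [ 123. -105.  216.]]
time_s: 6.3
eef_pos: [0.5986, -0.1836, 0.219]
tool_rot: [-1.566, 0.118, -0.116]
contact_force: [-0.9, -0.4, -0.6]
gripper_width: 0.0004
t 6.3 st_mm [ 103.  -117.4  219. ] F_st [-0.9 -0.5 -0.6] w 0.0004 q [-0.    0.43  0.33  1.68 -0.16  1.06  1.8 ]
[[ 1.    -0.001 -0.003]
 [ 0.003  0.002  1.   ]
 [-0.001 -1.     0.002]]
```

```bash
python3 -m inch '[[[0,0,-0.009,0,0,0,1],[0,0.014,0,0,0,0,1],[0.003,0.010,0,0,0,0,1],[0.004,0.010,0,0,0,0,1],[0.003,0.010,0,0,0,0,1],[0.003,0.010,0,0,0,0,1],[0,0,0,0,0,0,1]]]'
python3 -c "
from h import *
st()"
```

```text
time_s: 7.0
eef_pos: [0.6101, -0.1975, 0.1654]
tool_rot: [-1.568, 0.12, -0.119]
contact_force: [1.3, -0.2, 4.0]
gripper_width: 0.0001
t 7.0 st_mm [ 116.5 -129.4  165.4] F_st [ 1.3 -0.   4. ] w 0.0001 q [ 0.03  0.51  0.32  1.69 -0.19  0.97  1.83]
[[ 1.    -0.     0.001]
 [-0.001 -0.     1.   ]
 [-0.    -1.    -0.   ]]
```

```bash
python3 -m inch '[[[0.002,0.010,0,0,0,0,1],[0.001,0.010,0,0,0,0,1],[0,0.010,0,0,0,0,1],[-0.001,0.010,0,0,0,0,1],[-0.002,0.010,0,0,0,0,1],[-0.003,0.010,0,0,0,0,1],[-0.003,0.007,0,0,0,0,1],[0,0,0,0,0,0,1],[0,0,0,0,0,0,1],[0,0,0,0,0,0,1]]]'
python3 - <<'E'
from h import *
st(); g=grab('scene'); t=grab('top')
cv2.imwrite('pics/s3.png',np.hstack([cv2.resize(g['color'][130:280,220:400],(400,333)),cv2.resize(t['color'][150:300,230:410],(400,333))]))
E
```

```text
time_s: 8.0
eef_pos: [0.6036, -0.1962, 0.0997]
tool_rot: [-1.567, 0.12, -0.119]
contact_force: [-1.1, 1.1, 1.5]
gripper_width: 0.0002
t 8.0 st_mm [ 109.9 -129.1   99.7] F_st [-1.2  0.9  1.5] w 0.0002 q [ 0.04  0.58  0.3   1.74 -0.22  0.85  1.86]
[[ 1.    -0.001  0.   ]
 [-0.     0.     1.   ]
 [-0.001 -1.     0.   ]]
```

View pics/s3.png

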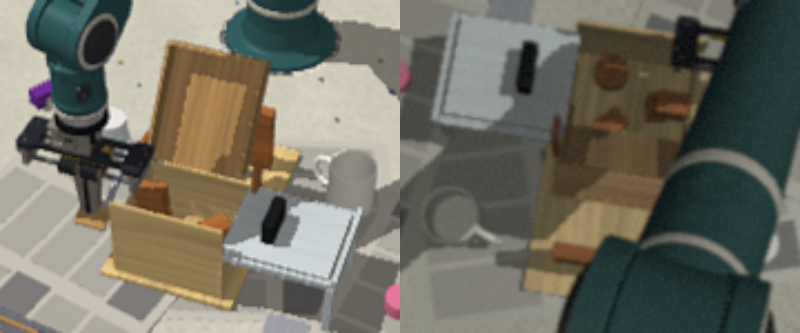

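The tray is up and looks empty. Three blocks show in the bin (disc, arch and another), and the arm hides part of it. I let the tray down gently along the reverse path.

```bash
python3 -m inch '[[[0.004,-0.010,0,0,0,0,1],[0.003,-0.010,0,0,0,0,1],[0.002,-0.010,0,0,0,0,1],[0.001,-0.010,0,0,0,0,1],[0,-0.010,0,0,0,0,1],[-0.001,-0.010,0,0,0,0,1],[-0.002,-0.010,0,0,0,0,1],[-0.003,-0.010,0,0,0,0,1],[-0.004,-0.010,0,0,0,0,1],[-0.004,-0.010,0,0,0,0,1],[-0.004,-0.010,0,0,0,0,1],[-0.004,-0.010,0,0,0,0,1]]]'
python3 -m inch '[[[0,-0.02,0,0,0,0,1],[0,-0.04,0,0,0,0,1],[0,-0.02,-0.03,0,0,0,1],[0,0,-0.05,0,0,0,1],[0,0,-0.05,0,0,0,1],[0,0,-0.05,0,0,0,1],[0,0,-0.05,0,0,0,1],[0,0,0,0,0,0,1]]]'
python3 - <<'E'
from h import *
st(); t=grab('top'); np.savez('top3.npz',**t)
cv2.imwrite('pics/t3.png',np.clip(cv2.resize(t['color'][150:300,230:420],(760,600))*1.5,0,255).astype('uint8'))
E
```

```text
time_s: 9.3
eef_pos: [0.5914, -0.1945, 0.2201]
tool_rot: [-1.567, 0.12, -0.119]
contact_force: [0.6, 0.0, -0.1]
gripper_width: 0.0005
time_s: 10.1
eef_pos: [0.552, -0.4306, 0.2993]
tool_rot: [-1.572, 0.131, -0.126]
contact_force: [-0.7, -0.7, 0.2]
gripper_width: 0.0002
t 10.1 st_mm [  94.3 -368.6  299.3] F_st [-0.6 -0.8  0.2] w 0.0002 q [ 0.33  0.51  0.42  1.39 -0.2   1.29  2.17]
[[ 1.    -0.002  0.012]
 [-0.012 -0.005  1.   ]
 [-0.002 -1.    -0.005]]
```

View pics/t3.png

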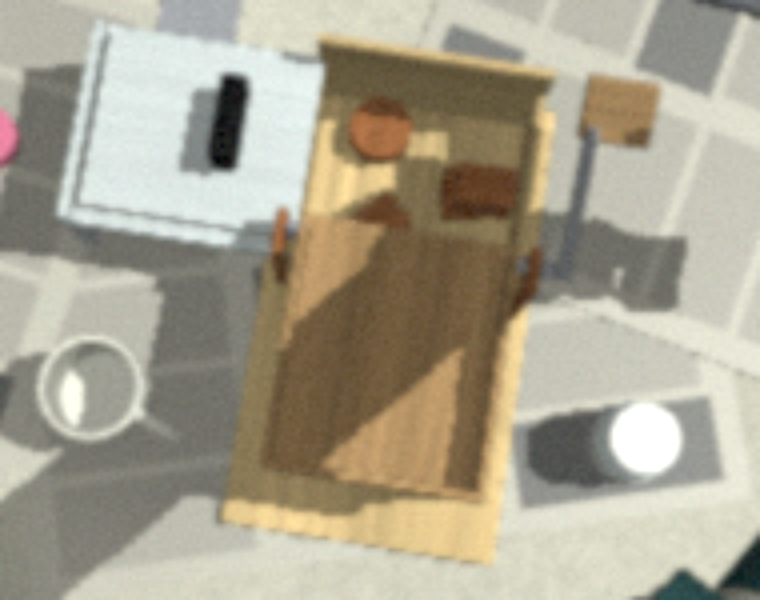

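Tray level and empty, shutter open, paddle back up. Three blocks show in the bin: disc (380,128), block (480,190) and a corner at (383,212). The fourth must be found, so I look in from the +x side with the wrist camera.

```bash
python3 -m inch '[[[0.01,-0.02,0.04,0,0,0,1],[0.01,-0.02,0.04,0,0,0,1],[0.01,-0.02,0.04,0,0,0,1],[0.01,0,0.045,0,0,0,1],[0.01,0,0.045,0,0,0,1],[0.01,0,0.045,0,0,0,1],[0.01,0,0.045,0,0,0,1],[0.01,0,0.045,0,0,0,1],[0.01,0,0,0,0,8,1],[0.01,0,0,0,0,8,1],[0.01,0,0,0,0,8,1],[0,0,0,0,0,0,1]]]'
python3 - <<'E'
from h import *
st(); t=grab('wrist'); np.savez('w4.npz',**t); cv2.imwrite('pics/w4.png',np.clip(t['color']*1.4,0,255).astype('uint8'))
print(np.round(S.inv().apply(-t['R'].T@t['t']-O)*1000), np.round(S.inv().apply(t['R'][2]),2))
E
```

```text
time_s: 11.35
eef_pos: [0.712, -0.0873, 0.3614]
tool_rot: [-1.527, 0.328, 0.12]
contact_force: [0.5, 0.0, 0.9]
gripper_width: 0.0006
t 11.35 st_mm [200.5  -5.1 361.4] F_st [0.5 0.1 0.9] w 0.0006 q [ 0.04  0.71  0.1   0.92 -0.08  1.81  1.56]
[[ 0.959 -0.284 -0.017]
 [ 0.019  0.005  1.   ]
 [-0.284 -0.959  0.01 ]]
[181.  -6. 545.] [-0.03  0.01 -1.  ]
```

View pics/w4.png

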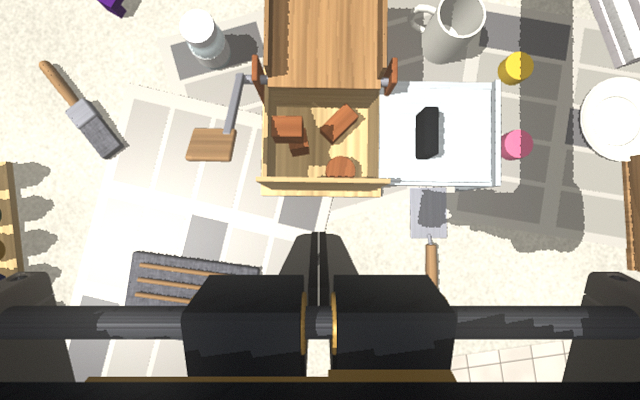

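The bin holds blocks at (288,128) with another partly beneath it at (298,147), plus (338,122) and the disc (340,165). I enlarge the crop to confirm there are four.

Run:
```python
from h import *
f=dict(np.load('w4.npz')); cv2.imwrite('pics/w4c.png',np.clip(cv2.resize(f['color'][80:200,255:395],(700,600),interpolation=cv2.INTER_CUBIC)*1.5,0,255).astype('uint8'))
P=cloud(f)
for u,v in((288,130),(285,120),(298,148),(338,122),(340,168)): print(u,v,np.round((P[v,u]-O)@S.as_matrix()*1000))
```

```text
288 130 [ 66. -45. 117.]
285 120 [ 53. -50. 120.]
298 148 [ 81. -34.  71.]
338 122 [29. 30. 38.]
340 168 [106.  35.  38.]
```

View pics/w4c.png

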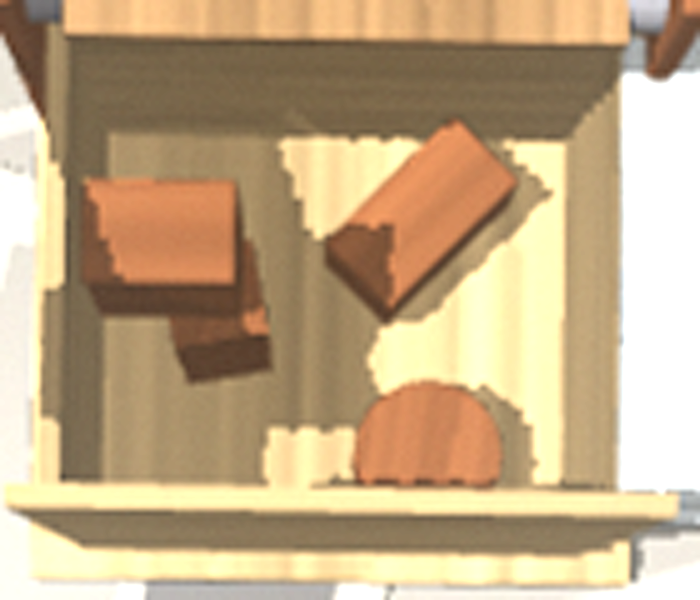

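Four blocks are in the bin, but the square is perched on the arch/bar standing on end: its top at z≈118 sticks out above the 105 mm rim. I'll nudge it gently towards the tall far wall so it drops in. First I measure its outline.

Run:
```python
from h import *
f=dict(np.load('w4.npz')); q=((cloud(f)-O)@S.as_matrix()*1000)
c=f['color'].astype(int); red=(c[...,2]>c[...,0]*1.9)
def s(n,m):
    p=q[m]; r=cv2.minAreaRect(p[:,:2].astype(np.float32)); print(n,len(p),np.round(p.min(0)),np.round(p.max(0)),np.round(r[0]),np.round(r[1]),round(r[2]))
b=red&(q[...,0]>-6)&(q[...,0]<132)&(abs(q[...,1])<78)
s('sq top',b&(q[...,2]>110)&(q[...,0]>15)&(q[...,2]<130)); s('low',b&(q[...,2]>60)&(q[...,2]<80)&(q[...,0]>15)&(q[...,1]<0))
z=q[b&(q[...,1]<-5)&(q[...,0]>20)][:,2]; print(np.histogram(z,bins=range(10,131,10)))
```

```text
sq top 665 [ 45. -69. 110.] [ 76. -26. 121.] [ 61. -48.] [30. 44.] 1
low 170 [ 51. -47.  61.] [ 84. -18.  80.] [ 68. -35.] [29. 29.] 12
(array([  0,   8,  10,  14,  15,  19, 151,  20,  32,  29, 660,   5]), array([ 10,  20,  30,  40,  50,  60,  70,  80,  90, 100, 110, 120, 130]))
```

```bash
python3 -m inch '[[[0,0,0,0,0,-8.25,1],[0,0,0,0,0,-8.25,1],[0,0,0,0,8,0,0],[0,0,0,0,8,0,0],[0,0,0,0,8,0,0],[0,0,0,0,8,0,0],[0,0,0,0,8,0,0],[0,0,0,0,8,0,0],[0,0,0,0,8,0,0],[0,0,0,0,8,0,0],[0,0,0,0,8,0,0],[0,0,0,0,8,0,0]]]'
python3 -m inch '[[[0,0,0,0,8,0,0],[0,0,0,0,2,0,0],[0,0,0,0,0,0,0]]]'
python3 -c "
from h import *
st()"
```

```text
time_s: 12.6
eef_pos: [0.7095, -0.0936, 0.37]
tool_rot: [-1.21, 1.183, -1.196]
contact_force: [-0.0, 0.0, 0.3]
gripper_width: 0.0457
time_s: 12.9
eef_pos: [0.7097, -0.0935, 0.3696]
tool_rot: [-1.127, 1.306, -1.319]
contact_force: [-0.5, -0.7, 0.3]
gripper_width: 0.0458
t 12.9 st_mm [199.2 -11.5 369.6] F_st [-0.4 -0.8  0.3] w 0.0458 q [-0.18  0.5   0.42  1.25 -0.2   1.42  0.08]
[[ 0.008  0.012  1.   ]
 [-1.     0.003  0.008]
 [-0.003 -1.     0.012]]
```

```bash
python3 -m inch '[[[0.010,0,-0.035,0,0,0,-0.1],[0.010,0,-0.035,0,0,0,-0.1],[0.010,0,-0.035,0,0,0,-0.1],[0.007,0,-0.034,0,0,0,-0.1],[0,0.04,0,0,0,0,-0.1],[0,0.05,0,0,0,0,-0.1],[0,0.05,0,0,0,0,-0.1],[0,0.04,0,0,0,0,-0.1],[0,0.03,0,0,0,0,-0.1],[0,0,0,0,0,0,-0.1],[0,0,0,0,0,0,-0.1]]]' 8
python3 - <<'E'
from h import *
st(); f=grab('wrist'); cv2.imwrite('pics/w5.png',np.clip(f['color']*1.3,0,255).astype('uint8'))
E
```

```text
time_s: 14.0
eef_pos: [0.5696, -0.1099, 0.1567]
tool_rot: [-1.13, 1.308, -1.317]
contact_force: [0.9, -0.1, 0.0]
gripper_width: 0.0506
t 14.0 st_mm [ 63.3 -48.9 156.7] F_st [0.9 0.1 0. ] w 0.0506 q [-0.17  0.42  0.39  1.86 -0.21  0.89  0.17]
[[ 0.009  0.009  1.   ]
 [-1.     0.003  0.009]
 [-0.003 -1.     0.009]]
```

View pics/w5.png

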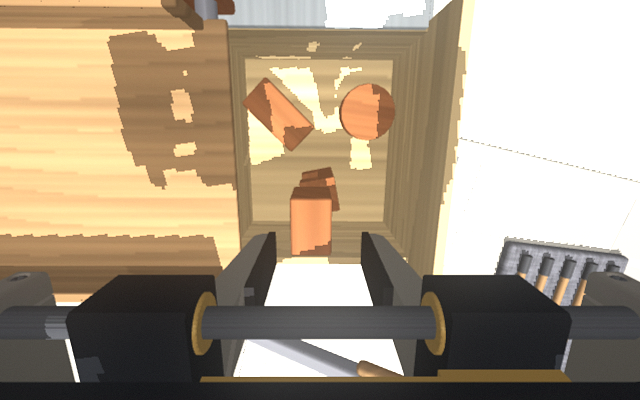

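Square (310,222) lies between the fingertips (275, 365), with the arch standing under it. I go down and grip gently.

```bash
python3 -m inch '[[[0,0.02,-0.002,0,0,0,-0.1],[0,0.02,0,0,0,0,-0.1],[0,0.014,0,0,0,0,-0.1],[0,0,0,0,0,0,-0.1],[0,0,0,0,0,0,1],[0,0,0,0,0,0,1],[0,0,0,0,0,0,1],[0,0,0,0,0,0,1],[0,0,0,0,0,0,1]]]' 8
python3 -c "
from h import *
st()"
```

```text
time_s: 14.95
eef_pos: [0.5681, -0.1093, 0.1016]
tool_rot: [-1.131, 1.308, -1.316]
contact_force: [-1.7, 0.3, 6.6]
gripper_width: 0.03
t 14.95 st_mm [ 61.7 -48.5 101.6] F_st [-1.7  0.1  6.6] w 0.03 q [-0.15  0.5   0.36  1.9  -0.25  0.78  0.21]
[[ 0.009  0.008  1.   ]
 [-1.     0.002  0.009]
 [-0.002 -1.     0.008]]
```

```bash
python3 -m inch '[[[0,-0.010,0,0,0,0,1],[0,-0.02,0,0,0,0,1],[0,0,0.012,0,0,0,1],[0,0,0.013,0,0,0,1],[0,0,0.012,0,0,0,1],[0,0,0,0,0,0,1]]]'
python3 - <<'E'
from h import *
st(); f=grab('wrist'); cv2.imwrite('pics/w6.png',np.clip(f['color'][80:300,180:460]*1.3,0,255).astype('uint8'))
E
```

```text
time_s: 15.55
eef_pos: [0.6058, -0.1143, 0.1306]
tool_rot: [-1.132, 1.308, -1.316]
contact_force: [-0.0, -0.5, -0.8]
gripper_width: 0.0301
t 15.55 st_mm [ 99.6 -47.8 130.6] F_st [ 0.  -0.5 -0.8] w 0.0301 q [-0.15  0.52  0.37  1.78 -0.24  0.88  0.19]
[[ 0.01   0.008  1.   ]
 [-1.     0.002  0.01 ]
 [-0.002 -1.     0.008]]
```

View pics/w6.png

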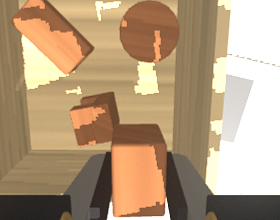

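```bash
python3 -m inch '[[[0,0.012,-0.003,0,0,0,1],[0,0.012,0,0,0,0,1],[0,0,0,0,0,0,1],[0,0,0,0,0,0,0.2],[0,0,0,0,0,0,0.2],[0,0,0,0,0,0,0.2],[0,0,0,0,0,0,0.2],[0,-0.03,0,0,0,0,0.2],[0,-0.04,0,0,0,0,0.2],[0,0,0,0,0,0,0.2]]]'
python3 - <<'E'
from h import *
st(); f=grab('wrist'); cv2.imwrite('pics/w7.png',np.clip(f['color'][0:320,150:500]*1.3,0,255).astype('uint8'))
q=((cloud(f)-O)@S.as_matrix()*1000); c=f['color'].astype(int)
b=(c[...,2]>c[...,0]*1.9)&(q[...,0]>15)&(q[...,0]<130)&(abs(q[...,1])<78)
print(np.histogram(q[b][:,2],bins=range(10,141,10)))
E
```

```text
time_s: 16.6
eef_pos: [0.6042, -0.1149, 0.1824]
tool_rot: [-1.125, 1.302, -1.32]
contact_force: [-0.1, 1.0, -0.2]
gripper_width: 0.0368
t 16.6 st_mm [ 98.2 -48.6 182.4] F_st [-0.2  1.  -0.2] w 0.0368 q [-0.17  0.45  0.4   1.76 -0.21  0.96  0.17]
[[ 0.009  0.016  1.   ]
 [-1.     0.003  0.009]
 [-0.003 -1.     0.016]]
(array([  97,  190, 3716, 1746,   43,   70, 1023,    0,    0,    0,    0,
          0,    0]), array([ 10,  20,  30,  40,  50,  60,  70,  80,  90, 100, 110, 120, 130,
       140]))
```

View pics/w7.png

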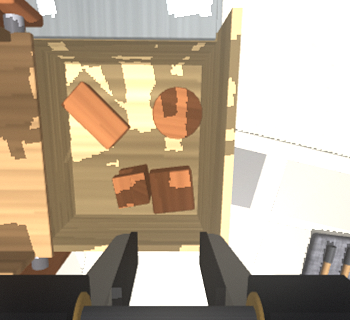

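All four blocks now sit below the rim (max z < 80 mm): bar (96,113), disc (177,112), arch (130,185), square (172,190) in the crop. I retreat and run the final check.

```bash
python3 -m inch '[[[0,-0.05,0,0,0,0,0.2],[0,-0.05,0,0,0,0,0.2],[0.04,-0.03,0,0,0,0,0.2],[0.045,0,0,0,0,0,0.2],[0.045,0,0,0,0,0,0.2],[0.045,0,0,0,0,0,0.2],[0.045,0,0,0,0,0,0.2],[0.04,0,0,0,0,0,0.2],[0,0,0,0,0,0,0.2],[0,0,0,0,0,0,0.2]]]'
python3 - <<'E'
from h import *
st(); f=grab('top'); f0=dict(np.load('top0.npz'))
for n,g in(('before',f0),('after',f)):
    q=((cloud(g)-O)@S.as_matrix()*1000); c=g['color'].astype(int)
    def m(k,x0,x1,y0,y1,z0,z1,e=True):
        b=(q[...,0]>x0)&(q[...,0]<x1)&(q[...,1]>y0)&(q[...,1]<y1)&(q[...,2]>z0)&(q[...,2]<z1)&e; print(n,k,b.sum(),np.round(q[b].mean(0),1) if b.any() else '')
    m('grip',40,100,-60,170,146,160,c.max(2)<60); m('mug',-200,0,150,320,70,95); m('jar',-200,-50,-260,-120,70,95)
    m('trayfloor',-150,-10,-60,60,130,150); m('traywall',-175,10,-80,80,168,182); m('paddle',80,125,-155,-100,180,230)
d=(abs(f['color'].astype(int)-f0['color']).max(2)>45).astype('uint8'); d=cv2.morphologyEx(d,cv2.MORPH_OPEN,np.ones((3,3)))
v=np.where(d[...,None]>0,np.uint8([0,0,255]),f['color']); cv2.imwrite('pics/end.png',np.vstack([f['color'][60:320,60:600],v[60:320,60:600]]))
E
```

```text
time_s: 17.65
eef_pos: [0.562, -0.3722, 0.3048]
tool_rot: [-1.132, 1.313, -1.315]
contact_force: [0.3, 0.4, -0.0]
gripper_width: 0.0365
t 17.65 st_mm [  95.4 -309.3  304.8] F_st [ 0.2  0.5 -0. ] w 0.0365 q [ 0.19  0.46  0.51  1.46 -0.23  1.27  0.57]
[[ 0.007  0.004  1.   ]
 [-1.     0.003  0.007]
 [-0.003 -1.     0.004]]
before grip 125 [ 69.   -7.2 153.5]
before mug 175 [-126.6  205.7   82. ]
before jar 272 [-101.7 -193.2   85.5]
before trayfloor 1078 [-79.5   2.6 141. ]
before traywall 1031 [-95.1 -11.2 172.7]
before paddle 309 [ 103.6 -125.9  204.2]
after grip 139 [ 68.2 139.8 153.3]
after mug 177 [-126.6  204.    81.8]
after jar 272 [-101.6 -193.1   85.6]
after trayfloor 2139 [-8.060e+01 -1.000e-01  1.409e+02]
after traywall 421 [-108.6   -2.   175.5]
after paddle 311 [ 103.6 -125.9  204.5]
```

The numbers agree: grip at y 140 (shutter 0.160), tray floor at 141 mm along its length and empty, paddle back up, jar unmoved, and mug within 2 mm. I hand the job in.

```bash
python3 -c "
from h import *
print(manip.finish_job())"
```

```text
the job is handed in; nothing more can be done
None
```

The job is done and handed in at about 17.7 s of the 48 s allowed. The shutter is fully open, all four blocks are in the bin, and the tray is back down level and empty.

- **Shutter:** I pushed it by its grip to the end stop, where the force rose to about 20 N with no further motion. The blocks were still in the tray. The last check put the grip at station y of about 140 mm, which is an opening of 0.160 m.
- **Tray:** I tipped it to about 0.9 rad with the paddle and lowered it slowly. The last check shows the tray floor at z of about 141 mm and the paddle back at its starting point.
- **Blocks:** After tipping, the square was perched on the upright arch, with its top about 13 mm above the bin rim. I gripped it lightly and dropped it beside the arch. While I gripped it, the wrist read an unexplained upward force of 6.6 N, which was gone after lifting. In the last wrist picture all four blocks are in the bin below z 80 mm.
- **Bystanders:** The jar's measured position is unchanged and the mug's differs by under 2 mm, within measurement noise. I took a final before/after picture for the rest, but the 12-picture limit was reached, so I could not view it. The scraper, brush and dish were not measured; the arm did not go near them at table height.

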